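# Clear the locating pin and wedge up the lift plate

### The job

Pull the locating pin out of the fixture's lift plate and stand it, head up, in the white cup, which stays upright on the bench. Then push the steel wedge, thin end first and flat on the base, under the lip at the plate's front until the plate has just lifted, about 4 mm off its stops, and finish while still holding the wedge there with the gripper, the plate carried by the wedge alone. Leave the other things on the bench where they are.

Things in the scene. Friction and masses are not known exactly. Their poses are not given: they have to be found in the camera images.
- base: fixed dark steel base plate of the lift fixture, 220 (x) x 160 (y) x 12 mm. Origin at the centre of its underside on the bench; +x from the free apron (x -110 to -6 mm, robot's side) to the lift plate. Two 14 mm steel guide posts at x 50, y +-55 mm, tops 78 mm above the bench, each with a stop collar (24 mm across, 14 mm high) under the plate
- mouth (a point): point on the base's top face (12 mm above the bench) straight below the middle of the lip's axis, x = 0, y = 0 of the base, same axes. The wedge goes in here along +x
- plate: aluminium lift plate 100 (x) x 140 (y) x 20 mm, brass bushings 10 mm high around the posts. Slides only straight up, to 25 mm, and sinks back by its weight (about 0.6 kg). Origin at the centre of its underside, x 50, y 0 of the base; 26 mm above the bench when on its stops, more when lifted. A vertical 14 mm hole through its centre holds the pin
- lip (a point): middle of the axis of the plate's lip, a round steel bar 12 mm thick, 140 mm long (along y), under the plate's front edge at x -50, z +2 mm of the plate. With the plate on its stops this point is 28 mm above the bench and the lip's lowest line 10 mm above the base's top face
- pin: steel locating pin, 130 mm long, 0.13 kg: shank 12 mm across, head 20 mm across from 105 to 130 mm above the lower end. Origin at the centre of the lower end, z towards the head. At first upright in the plate's hole with its lower end on the base's top face (34 mm deep, 1 mm clearance all round), in the wedge's way
- cup: white ceramic cup on the bench, straight cylinder, no handle: 62 mm outside, wall 4 mm, 90 mm high, inner floor 6 mm above its underside, 0.35 kg. Origin at the centre of its underside. The pin may lean on the rim
- wedge: steel wedge 34 mm wide, about 0.3 kg: rear grip block 32 (x) x 30 (y) x 40 mm high; from x 16 mm the top slopes from 26 mm high to a blunt 4 mm at the tip, x 126 mm (1 in 5). Origin at the centre of the grip block's underside, x to the thin end. The slope meets the lip with the tip about 29 mm past the mouth; each 5 mm more lifts the plate 1 mm; pushing takes 5 to 20 N
- wedge_tip (a point): middle of the lower edge of the wedge's thin end, 126 mm from the wedge's origin along its x
- parallel: bystander: flat steel parallel block 110 x 34 x 16 mm, no taper and no raised grip; origin at the centre of its underside
- collar: bystander: steel shaft collar, 40 mm across, 22 mm bore, 16 mm high; origin at the centre of its underside
- bushing: bystander: brass tube bushing, 28 mm across, 30 mm high, standing; origin at the centre of its underside
- oiler: bystander: small white bottle, 44 mm across, 110 mm high, standing; origin at the centre of its underside
- driver: bystander: screwdriver lying on the bench, black handle; origin near its middle on the underside
- brush: bystander: wooden-handled brush lying on the bench; origin near its middle on the underside
- knob: bystander: black clamping knob, 38 mm across, 28 mm high; origin at the centre of its underside

How it is judged:
By the outcome, as a careful person would: the job done as asked, in the order asked, and still so for the second after the job is handed in, while the arm keeps its last pose, push and grip.
It also fails if it takes over 72 s, if anything falls off the work surface, if the arm or the gripper's body presses on something with over 40 N, if the wrist force passes 120 N, or if a joint passes its speed limit or range.

### The arm

A 6-joint arm with a two-finger parallel gripper is mounted at the origin on the work surface. World frame = base frame: x ahead of the robot, y to its left, z up, the work surface at z = 0. Lengths are in m, angles in rad, forces in N, time in s.
With the tool pointing down it reaches from about 0.35 to 0.975 m from the base axis. Payload 7.1 kg.
Tool frame: the origin (TCP) lies midway between the tips of the shut fingers; the grasp point (between the pads) lies 19 mm behind it; z points along the fingers, y is the line along which they close (so a half turn about z gives the same grasp; the last joint's range is limited). The gripper opens to 88 mm and grips with 3 to 60 N. Pads are 20 mm wide; open, the fingers measure 115 mm over their backs; the gripper's body (75 mm by 178 mm) begins 61 mm behind the grasp point.
Start: joints at [-1.278, 0.423, 1.63, -0, 1.089, -0.019], TCP at [0.192, -0.595, 0.223] pointing down, gripper open.
Joint ranges: [-3, 3], [-0.9, 2.11], [0.09, 2.58], [-1.31, 4.45], [0.11, 2.69], [-2.54, 2.54]. Speed limits (rad/s): [2.39, 2.39, 3.01, 3.14, 3.14, 3.14].

### API

Orientations are given as a unit quaternion [w, x, y, z].
In Python, from workcell import r, snapshot, order gives the robot as it stands. The module is installed in compiled form; this text tells all that it offers.
- The arm moves only by the tool move_arm, never from a script. Its argument "increments" is a list of rows, each an object with "travel": the shift along the world's x, y, z in mm, a list of three; "delta_rot": the turn, a rotation vector about the world's x, y, z in degrees, a list of three; "grip": the finger opening in mm, from 0 to 87.8. A call has exactly 8 rows; each row shifts and turns the commanded pose from where the row before left it; what a row does not reach is not made up. A row lasts 1/8 s, in which the tool goes at most 62.5 mm and 10.7 degrees, less where a joint would pass 70% of its speed; a pose out of reach is approached as far as the arm can. A call with a gripper value outside its range is refused whole. The fingers move at their own pace and stop on an object; the grip force is fixed at half the most. Time passes only in rows, so rows that do not move let the fingers close, or fill a call up. It gives the time, the measured TCP pose, the force, the opening and the grip force at its end, in the units of the state.
- r.observe(): the state, without advancing time (a new reading comes with each control period).
- snapshot(name): name is "scene" or "top" or "wrist"; returns a dict with "image" (480x640x3 uint8, blue, green, red), "camera_matrix" (3x3 intrinsics, pixels), "R" (3x3) and "t" (3): a world point X has camera coordinates R X + t. Camera axes: x right, y down, z forward; pixel columns grow to the right and rows downward; lengths in m; the calibration is good to about 2 mm. A picture is of the moment at which its call begins. There is no depth.
- order.finish_job(): hands the job in; it is judged then, once.
The state is a dict: "t": time; "qpos": joint angles; "joint_velocities": joint speeds; "joint_torque": joint torques, N m; "tcp_pos": TCP position; "orientation": TCP orientation; "force": force on the tool from outside, world axes, zero at the start; "wrist_torque": the same for the moment, N m; "gripper_width": finger opening in m; "grip_force": force on a finger pad.
Only numpy, scipy, OpenCV 4.12 (cv2) and the standard library are available. Lean on these libraries where they do the work, as an engineer would, in place of code of your own. Each camera call takes 0.05 s, during which the arm holds its last target. There are 200 camera calls.

## Working session

There is one attempt and no reset: what is moved stays moved. The work goes in short steps, Python scripts to look and compute and a tool call to move; the robot and the scene stay as the last step left them, time stands still between calls to the robot, and variables do not carry over. Pictures are saved under pics/ and viewed, at most 13 in all, crops included, and the job is handed in when it is done.

Besides the shell and the picture viewer there is one more tool, called after "Call:" by a JSON object that holds its "op" and its "data". move_arm: Moves the arm, as the interface text tells. Its arguments: {"type":"object","properties":{"increments":{"type":"array","items":{"type":"object","properties":{"travel":{"type":"array","items":{"type":"number"}},"delta_rot":{"type":"array","items":{"type":"number"}},"grip":{"type":"number"}}}}},"required":["increments"]}

```bash
mkdir -p pics; cat > h.py <<'E'
import numpy as np, cv2
from workcell import r, snapshot, order
def save(n,f):
    s=snapshot(n); cv2.imwrite(f'pics/{f}.png',s['image']); np.savez(f'pics/{f}.npz',K=s['camera_matrix'],R=s['R'],t=s['t']); return s
def unp(f,uv,z):
    d=np.load(f'pics/{f}.npz'); K,R,t=d['K'],d['R'],d['t']; c=-R.T@t
    v=R.T@np.linalg.solve(K,np.array([uv[0],uv[1],1.])); return (c+v*(z-c[2])/v[2])*1000
def proj(f,X):
    d=np.load(f'pics/{f}.npz'); p=d['K']@(d['R']@(np.array(X)/1000)+d['t']); return p[:2]/p[2]
E
python3 - <<'E'
from h import *
for n in('top','scene'):
    save(n,n+'0'); d=np.load(f'pics/{n}0.npz'); print(n,-d['R'].T@d['t'],d['K'][0,0])
    im=cv2.imread(f'pics/{n}0.png'); cv2.imwrite(f'pics/{n}0b.png',cv2.resize(im,(800,600),interpolation=cv2.INTER_CUBIC))
print(r.observe())
E
```

```text
top [ 0.43624197 -0.01075782  1.24598039] 515.7091914145957
scene [ 1.55023326 -0.48149892  0.8977318 ] 607.6084525513533
{'t': 0.1, 'qpos': array([-1.27801118e+00,  4.23746613e-01,  1.63061565e+00, -1.96850607e-05,
        1.08858372e+00, -1.90271440e-02]), 'joint_velocities': array([-0.00040395, -0.00204834, -0.0016486 , -0.0005732 ,  0.00030901,
        0.00038905]), 'joint_torque': array([-5.00944443e-04, -5.45614636e+01, -2.74323803e+01,  6.46035676e-02,
        1.87213422e-02, -9.60528553e-06]), 'tcp_pos': array([ 0.19159851, -0.59438092,  0.22198973]), 'orientation': array([-6.69147137e-04,  9.87870299e-01,  1.55279797e-01, -1.00967941e-04]), 'force': array([-0.69374651,  0.91832703,  0.36260801]), 'wrist_torque': array([ 0.04224406,  0.01903544, -0.00016778]), 'grip_force': 0.0, 'gripper_width': 0.08773174988490047}
```

View pics/top0b.png

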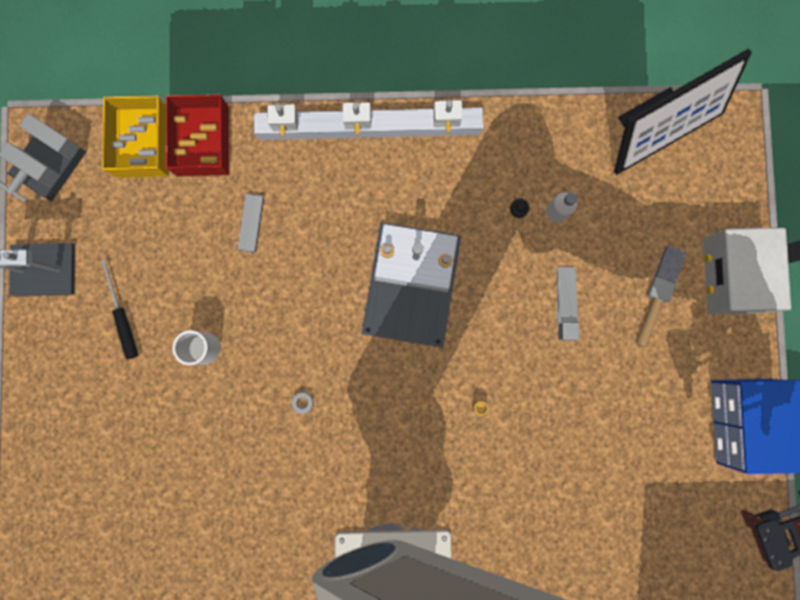

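View pics/scene0b.png

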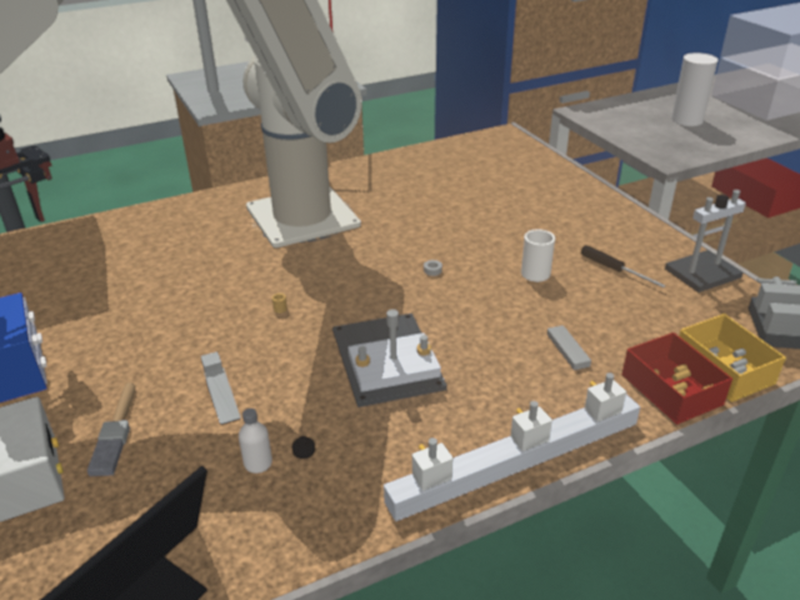

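The top view shows the fixture at about (410,285), the wedge at (568,303) with its grip block at the near end (570,330), and the cup at (190,348), all in 800-wide pixels. I'll enlarge these for measuring.

```bash
python3 - <<'E'
import cv2,numpy as np
im=cv2.imread('pics/top0.png')
a=cv2.resize(im[170:285,280:480],None,fx=4,fy=4,interpolation=cv2.INTER_CUBIC)
cv2.imwrite('pics/c1.png',a)
b=cv2.resize(im[255:305,130:190],None,fx=6,fy=6,interpolation=cv2.INTER_CUBIC)
c=cv2.imread('pics/scene0.png')[240:330,260:360]; c=cv2.resize(c,None,fx=4,fy=4,interpolation=cv2.INTER_CUBIC)
m=np.zeros((360,800,3),np.uint8); m[:300,:360]=b; m[:360,380:780]=c; cv2.imwrite('pics/c2.png',m)
E
```

```text
(no output)
```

View pics/c1.png

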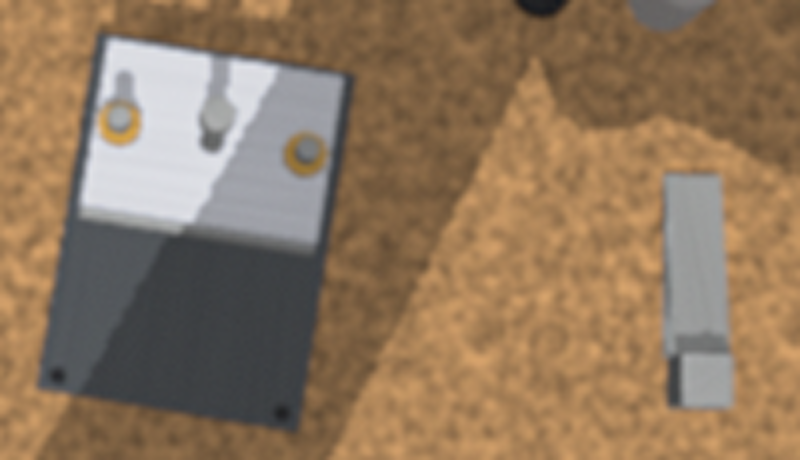

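View pics/c2.png

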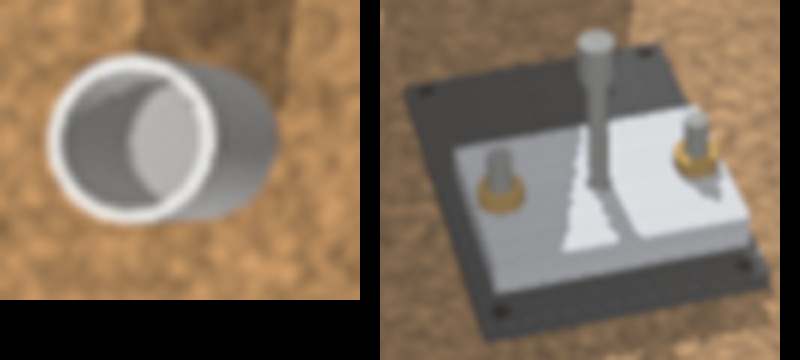

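The crops show post tops at (120,118) and (308,150), the pin head at (217,113), near base corners at (38,388) and (297,431), the wedge tip edge from (664,174) to (720,174) and its block top spanning (682,353)–(733,408). The cup rim is centred at (132,139) in the second crop.

```bash
python3 - <<'E'
from h import *
q=lambda u,v:((u+.5)/4-.5+280,(v+.5)/4-.5+170)
P=lambda u,v,z:unp('top0',q(u,v),z/1000).round(1)
for n,a in dict(postL=(120,118,78),postR=(308,150,78),pinhead=(217,113,142),cNL=(38,388,12),cNR=(297,431,12),cFL=(100,36,12),cFR=(353,73,12),plNL=(80,212,46),plNR=(314,245,46),tipL=(664,174,4),tipR=(720,174,4),blkFL=(681,353,40),blkFR=(731,353,40),blkNL=(683,408,40),blkNR=(734,408,40)).items(): print(n,P(*a))
print('cup',unp('top0',((132.5)/6-.5+130,(139.5)/6-.5+255),.09))
s=lambda u,v:((u-380+.5)/4-.5+260,(v+.5)/4-.5+240)
for n,a in dict(pin=(597,42,142),postR=(500,153,78),postL=(698,116,78)).items(): print('scene',n,unp('scene0',s(*a[:2]),a[2]/1000).round(1))
print('scenecup',unp('scene0',(538.5*.8-.5,237*.8-.5),.09).round(1))
E
```

```text
postL [6.334e+02 6.000e-01 7.800e+01]
postR [ 612.4 -106.3   78. ]
pinhead [624.1 -52.5 142. ]
cNL [482.6  53.9  12. ]
cNR [ 453.4 -100.2   12. ]
cFL [695.   12.2  12. ]
cFR [ 668.6 -140.3   12. ]
plNL [583.8  25.5  46. ]
plNR [ 561.1 -110.8   46. ]
tipL [ 603.8 -327.4    4. ]
tipR [ 603.  -361.3    4. ]
blkFL [ 493.4 -323.7   40. ]
blkFR [ 492.7 -352.8   40. ]
blkNL [ 461.3 -323.5   40. ]
blkNR [ 460.6 -353.2   40. ]
cup [461.77828694 358.69824705  90.        ]
scene pin [624.3 -54.7 142. ]
scene postR [ 612.3 -107.6   78. ]
scene postL [631.6   1.4  78. ]
scenecup [457.7 355.4  90. ]
```

Call:
{"op": "move_arm", "data": {"increments": [{"travel": [36,45,0],"delta_rot": [0,0,0],"grip": 60},{"travel": [36,45,0],"delta_rot": [0,0,0],"grip": 60},{"travel": [36,45,0],"delta_rot": [0,0,0],"grip": 60},{"travel": [36,45,0],"delta_rot": [0,0,0],"grip": 60},{"travel": [36,45,0],"delta_rot": [0,0,0],"grip": 60},{"travel": [36,45,0],"delta_rot": [0,0,0],"grip": 60},{"travel": [36,45,0],"delta_rot": [0,0,0],"grip": 60},{"travel": [36,45,0],"delta_rot": [0,0,0],"grip": 60}]}}

```text
t: 1.1
tcp_pos: [0.4806, -0.2332, 0.2226]
orientation: [-0.0, 0.988, 0.155, -0.0]
force: [1.1, -0.4, -0.3]
gripper_width: 0.0604
grip_force: 0.0
```

Call:
{"op": "move_arm", "data": {"increments": [{"travel": [28,35,0],"delta_rot": [0,0,0],"grip": 60},{"travel": [28,35,0],"delta_rot": [0,0,0],"grip": 60},{"travel": [28,35,0],"delta_rot": [0,0,0],"grip": 60},{"travel": [28,35,0],"delta_rot": [0,0,0],"grip": 60},{"travel": [21,26,0],"delta_rot": [0,0,0],"grip": 60},{"travel": [10,14,0],"delta_rot": [0,0,0],"grip": 60},{"travel": [0,0,0],"delta_rot": [0,0,0],"grip": 60},{"travel": [0,0,0],"delta_rot": [0,0,0],"grip": 60}]}}

```text
t: 2.1
tcp_pos: [0.622, -0.0557, 0.2225]
orientation: [0.0, 0.988, 0.155, -0.0]
force: [-0.2, -0.8, 0.2]
gripper_width: 0.06
grip_force: 0.0
```

```bash
python3 - <<'E'
from h import *
save('wrist','w1'); d=np.load('pics/w1.npz'); print(-d['R'].T@d['t'])
for X in [(623.5,-53.3,142),(623.5,-53.3,46),(633,1,78),(612.3,-107,78),(574.8,-43.6,12)]: print(proj('w1',X).round(1))
print(r.observe()['tcp_pos'])
E
```

```text
[ 0.68694171 -0.03541052  0.38358798]
[317.3 246.1]
[318.2 219.2]
[259.7 196.4]
[372.6 256.8]
[295.7 253.3]
[ 0.62195226 -0.05583401  0.22256523]
```

View pics/w1.png

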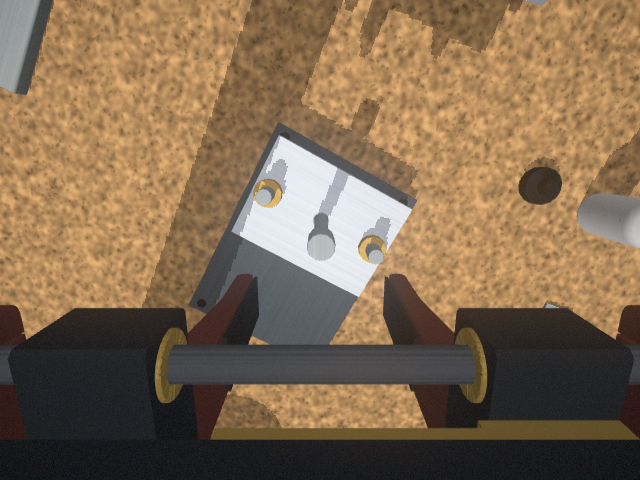

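The wrist view shows the pin head at (321,244), centred between the finger tips (258 and 385), so I can descend straight.

Call:
{"op": "move_arm", "data": {"increments": [{"travel": [1,0,-30],"delta_rot": [0,0,0],"grip": 60},{"travel": [0,0,-30],"delta_rot": [0,0,0],"grip": 60},{"travel": [0,0,-30],"delta_rot": [0,0,0],"grip": 60},{"travel": [0,0,-15],"delta_rot": [0,0,0],"grip": 60},{"travel": [0,0,-6],"delta_rot": [0,0,0],"grip": 30},{"travel": [0,0,0],"delta_rot": [0,0,0],"grip": 30},{"travel": [0,0,0],"delta_rot": [0,0,0],"grip": 24},{"travel": [0,0,0],"delta_rot": [0,0,0],"grip": 10}]}}

```text
t: 3.15
tcp_pos: [0.6243, -0.0549, 0.1126]
orientation: [0.0, 0.988, 0.155, 0.001]
force: [0.1, 0.0, 0.7]
gripper_width: 0.0232
grip_force: 0.0
```

Call:
{"op": "move_arm", "data": {"increments": [{"travel": [0,0,0],"delta_rot": [0,0,0],"grip": 10},{"travel": [0,0,0],"delta_rot": [0,0,0],"grip": 10},{"travel": [0,0,0],"delta_rot": [0,0,0],"grip": 10},{"travel": [0,0,0],"delta_rot": [0,0,0],"grip": 10},{"travel": [0,0,0],"delta_rot": [0,0,0],"grip": 10},{"travel": [0,0,0],"delta_rot": [0,0,0],"grip": 10},{"travel": [0,0,3],"delta_rot": [0,0,0],"grip": 10},{"travel": [0,0,5],"delta_rot": [0,0,0],"grip": 10}]}}

```text
t: 4.15
tcp_pos: [0.6233, -0.0548, 0.1193]
orientation: [-0.0, 0.988, 0.155, -0.001]
force: [-0.3, -0.7, -1.3]
gripper_width: 0.0193
grip_force: 30.0
```

Call:
{"op": "move_arm", "data": {"increments": [{"travel": [0,0,7],"delta_rot": [0,0,0],"grip": 10},{"travel": [0,0,8],"delta_rot": [0,0,0],"grip": 10},{"travel": [0,0,10],"delta_rot": [0,0,0],"grip": 10},{"travel": [0,0,15],"delta_rot": [0,0,0],"grip": 10},{"travel": [0,0,20],"delta_rot": [0,0,0],"grip": 10},{"travel": [0,0,25],"delta_rot": [0,0,0],"grip": 10},{"travel": [0,0,20],"delta_rot": [0,0,0],"grip": 10},{"travel": [-5,10,10],"delta_rot": [0,0,0],"grip": 10}]}}

```text
t: 5.15
tcp_pos: [0.6195, -0.045, 0.237]
orientation: [0.0, 0.988, 0.155, 0.001]
force: [-0.4, -0.3, -1.8]
gripper_width: 0.0194
grip_force: 30.0
```

```bash
python3 - <<'E'
from h import *
save('wrist','w2'); s=save('scene','s2')
im=s['image'][170:340,260:480]; a=cv2.resize(im,(528,408),interpolation=cv2.INTER_CUBIC)
cv2.imwrite('pics/s2c.png',a)
print(r.observe()['tcp_pos'])
E
```

```text
[ 0.61878258 -0.04386766  0.23636112]
```

View pics/s2c.png

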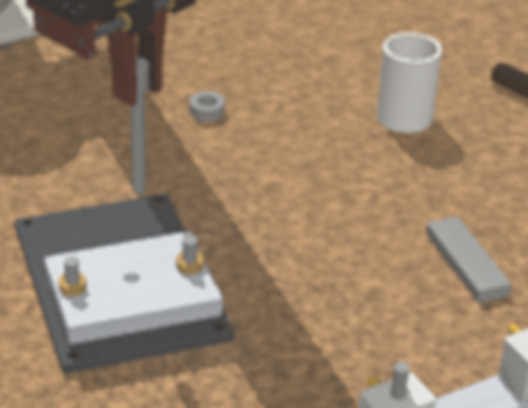

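The pin is out and hangs straight down, with the plate's hole empty. Next I carry it to the cup.

Call:
{"op": "move_arm", "data": {"increments": [{"travel": [-16,40,0],"delta_rot": [0,0,0],"grip": 10},{"travel": [-20,50,0],"delta_rot": [0,0,0],"grip": 10},{"travel": [-20,50,0],"delta_rot": [0,0,0],"grip": 10},{"travel": [-20,50,0],"delta_rot": [0,0,0],"grip": 10},{"travel": [-20,50,0],"delta_rot": [0,0,0],"grip": 10},{"travel": [-20,50,0],"delta_rot": [0,0,0],"grip": 10},{"travel": [-20,50,0],"delta_rot": [0,0,0],"grip": 10},{"travel": [-12,30,0],"delta_rot": [0,0,0],"grip": 10}]}}

```text
t: 6.25
tcp_pos: [0.4689, 0.3271, 0.2339]
orientation: [0.0, 0.988, 0.156, -0.001]
force: [0.3, -1.0, -1.3]
gripper_width: 0.0191
grip_force: 30.0
```

Call:
{"op": "move_arm", "data": {"increments": [{"travel": [-10,30,0],"delta_rot": [0,0,0],"grip": 10},{"travel": [0,0,0],"delta_rot": [0,0,0],"grip": 10},{"travel": [0,0,0],"delta_rot": [0,0,0],"grip": 10},{"travel": [0,0,-10],"delta_rot": [0,0,0],"grip": 10},{"travel": [0,0,-10],"delta_rot": [0,0,0],"grip": 10},{"travel": [0,0,0],"delta_rot": [0,0,0],"grip": 10},{"travel": [0,0,0],"delta_rot": [0,0,0],"grip": 10},{"travel": [0,0,0],"delta_rot": [0,0,0],"grip": 10}]}}

```text
t: 7.25
tcp_pos: [0.461, 0.3552, 0.215]
orientation: [-0.0, 0.988, 0.155, 0.0]
force: [-0.7, 0.2, -0.6]
gripper_width: 0.0193
grip_force: 30.0
```

```bash
python3 - <<'E'
from h import *
w=save('wrist','w3'); s=save('scene','s3')
a=cv2.resize(s['image'][120:250,380:500],(480,520),interpolation=cv2.INTER_CUBIC)
b=cv2.resize(w['image'][100:420,180:480],(300,320))
m=np.zeros((520,800,3),np.uint8); m[:,:480]=a; m[:320,490:790]=b
cv2.imwrite('pics/m3.png',m)
print(r.observe()['tcp_pos'],proj('w3',(460,357,90)))
E
```

```text
[0.46093029 0.35528547 0.21498616] [317.58543191 234.9024088 ]
```

View pics/m3.png

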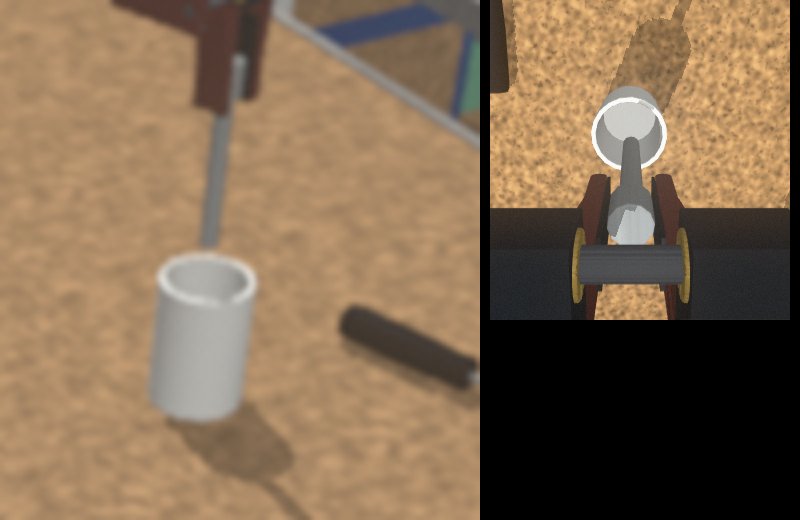

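The pin is over the cup's middle: the rim is centred at wrist pixel (319,233) and the pin tip is at column 321. Lowering now.

Call:
{"op": "move_arm", "data": {"increments": [{"travel": [0,0,-15],"delta_rot": [0,0,0],"grip": 10},{"travel": [0,0,-20],"delta_rot": [0,0,0],"grip": 10},{"travel": [0,0,-20],"delta_rot": [0,0,0],"grip": 10},{"travel": [0,0,-20],"delta_rot": [0,0,0],"grip": 10},{"travel": [0,0,-15],"delta_rot": [0,0,0],"grip": 10},{"travel": [0,0,-10],"delta_rot": [0,0,0],"grip": 10},{"travel": [0,0,-5],"delta_rot": [0,0,0],"grip": 10},{"travel": [0,0,0],"delta_rot": [0,0,0],"grip": 10}]}}

```text
t: 8.35
tcp_pos: [0.4608, 0.3552, 0.1096]
orientation: [-0.0, 0.988, 0.155, -0.0]
force: [-0.3, -0.2, -0.7]
gripper_width: 0.0192
grip_force: 30.0
```

Call:
{"op": "move_arm", "data": {"increments": [{"travel": [0,0,-1],"delta_rot": [0,0,0],"grip": 10},{"travel": [0,0,-1],"delta_rot": [0,0,0],"grip": 10},{"travel": [0,0,0],"delta_rot": [0,0,0],"grip": 10},{"travel": [0,0,0],"delta_rot": [0,0,0],"grip": 10},{"travel": [0,0,0],"delta_rot": [0,0,0],"grip": 10},{"travel": [0,0,0],"delta_rot": [0,0,0],"grip": 10},{"travel": [0,0,0],"delta_rot": [0,0,0],"grip": 10},{"travel": [0,0,0],"delta_rot": [0,0,0],"grip": 10}]}}

```text
t: 9.35
tcp_pos: [0.4607, 0.3551, 0.1077]
orientation: [0.0, 0.988, 0.155, -0.0]
force: [0.2, 0.1, -1.7]
gripper_width: 0.0195
grip_force: 30.0
```

Call:
{"op": "move_arm", "data": {"increments": [{"travel": [0,0,-1],"delta_rot": [0,0,0],"grip": 10},{"travel": [0,0,0],"delta_rot": [0,0,0],"grip": 10},{"travel": [0,0,0],"delta_rot": [0,0,0],"grip": 10},{"travel": [0,0,-0.5],"delta_rot": [0,0,0],"grip": 10},{"travel": [0,0,0],"delta_rot": [0,0,0],"grip": 10},{"travel": [0,0,0],"delta_rot": [0,0,0],"grip": 10},{"travel": [0,0,0],"delta_rot": [0,0,0],"grip": 10},{"travel": [0,0,0],"delta_rot": [0,0,0],"grip": 10}]}}

```text
t: 10.35
tcp_pos: [0.4609, 0.3553, 0.1064]
orientation: [-0.0, 0.988, 0.155, 0.0]
force: [-0.7, -0.2, 2.4]
gripper_width: 0.0193
grip_force: 30.0
```

Call:
{"op": "move_arm", "data": {"increments": [{"travel": [0,0,0],"delta_rot": [0,0,0],"grip": 22},{"travel": [0,0,0],"delta_rot": [0,0,0],"grip": 24},{"travel": [0,0,0],"delta_rot": [0,0,0],"grip": 28},{"travel": [0,0,0],"delta_rot": [0,0,0],"grip": 34},{"travel": [0,0,0],"delta_rot": [0,0,0],"grip": 45},{"travel": [0,0,0],"delta_rot": [0,0,0],"grip": 60},{"travel": [0,0,0],"delta_rot": [0,0,0],"grip": 80},{"travel": [0,0,0],"delta_rot": [0,0,0],"grip": 87}]}}

```text
t: 11.35
tcp_pos: [0.4607, 0.3551, 0.1062]
orientation: [-0.0, 0.988, 0.155, -0.0]
force: [-0.3, -0.5, -1.1]
gripper_width: 0.0705
grip_force: 0.0
```

Call:
{"op": "move_arm", "data": {"increments": [{"travel": [0,0,0],"delta_rot": [0,0,0],"grip": 87},{"travel": [0,0,0],"delta_rot": [0,0,0],"grip": 87},{"travel": [0,0,10],"delta_rot": [0,0,0],"grip": 87},{"travel": [0,0,20],"delta_rot": [0,0,0],"grip": 87},{"travel": [0,0,30],"delta_rot": [0,0,0],"grip": 87},{"travel": [0,0,30],"delta_rot": [0,0,0],"grip": 87},{"travel": [0,0,30],"delta_rot": [0,0,0],"grip": 87},{"travel": [0,0,10],"delta_rot": [0,0,0],"grip": 87}]}}

```text
t: 12.35
tcp_pos: [0.4616, 0.3558, 0.2387]
orientation: [-0.001, 0.988, 0.155, 0.002]
force: [0.8, 0.3, 0.3]
gripper_width: 0.0868
grip_force: 0.0
```

```bash
python3 - <<'E'
from h import *
w=save('wrist','w4'); s=save('scene','s4')
a=cv2.resize(s['image'][140:250,390:490],(480,528),interpolation=cv2.INTER_CUBIC)
b=cv2.resize(w['image'][100:420,180:480],(300,320))
m=np.zeros((528,800,3),np.uint8); m[:,:480]=a; m[:320,490:790]=b
cv2.imwrite('pics/m4.png',m)
print(r.observe()['tcp_pos'])
E
```

```text
[0.46117037 0.35545878 0.23732582]
```

View pics/m4.png

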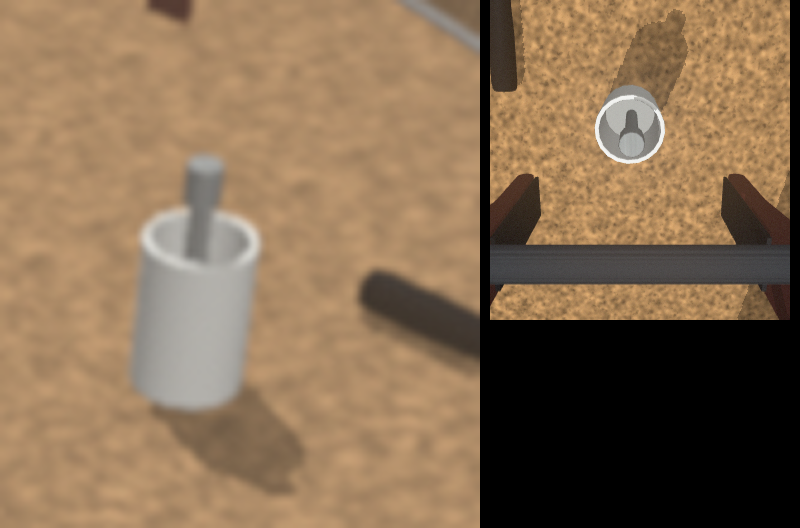

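The pin stands head up in the cup, and the cup is upright (rim centred in the wrist view). Next, the wedge.

Call:
{"op": "move_arm", "data": {"increments": [{"travel": [0,-45,0],"delta_rot": [0,0,0],"grip": 70},{"travel": [2,-58,0],"delta_rot": [0,0,-2],"grip": 60},{"travel": [2,-58,0],"delta_rot": [0,0,-2],"grip": 60},{"travel": [2,-58,0],"delta_rot": [0,0,-2],"grip": 60},{"travel": [2,-58,0],"delta_rot": [0,0,-2],"grip": 60},{"travel": [2,-58,0],"delta_rot": [0,0,-2],"grip": 60},{"travel": [2,-58,0],"delta_rot": [0,0,-2],"grip": 60},{"travel": [2,-58,0],"delta_rot": [0,0,-2],"grip": 60}]}}

```text
t: 13.45
tcp_pos: [0.4738, -0.0976, 0.235]
orientation: [-0.0, 0.999, 0.033, -0.001]
force: [1.1, 0.6, -0.1]
gripper_width: 0.06
grip_force: 0.0
```

Call:
{"op": "move_arm", "data": {"increments": [{"travel": [1,-55,0],"delta_rot": [0,0,-2],"grip": 60},{"travel": [1,-55,0],"delta_rot": [0,0,-2],"grip": 60},{"travel": [0,-55,0],"delta_rot": [0,0,-2],"grip": 60},{"travel": [0,-50,-20],"delta_rot": [0,0,-0.4],"grip": 60},{"travel": [0,-25,-20],"delta_rot": [0,0,0],"grip": 60},{"travel": [0,-3,-20],"delta_rot": [0,0,0],"grip": 60},{"travel": [0,0,0],"delta_rot": [0,0,0],"grip": 60},{"travel": [0,0,0],"delta_rot": [0,0,0],"grip": 60}]}}

```text
t: 14.45
tcp_pos: [0.4767, -0.3385, 0.176]
orientation: [-0.0, 1.0, -0.022, -0.0]
force: [0.1, -0.6, 0.0]
gripper_width: 0.0602
grip_force: 0.0
```

```bash
python3 - <<'E'
from h import *
w=save('wrist','w5'); o=r.observe(); print(o['tcp_pos'],o['orientation'],o['qpos'])
for X in [(477,-338.4,40),(603.3,-344.4,4)]: print(proj('w5',X))
E
```

```text
[ 0.47702649 -0.33854858  0.17655397] [ 8.44824893e-05  9.99761117e-01 -2.18558475e-02  1.53031800e-04] [-6.37575923e-01  4.21569805e-01  1.75553730e+00  4.72632382e-05
  9.64138110e-01  9.76908641e-01]
[319.79639539 231.00194962]
[320.48927915  75.0255994 ]
```

View pics/w5.png

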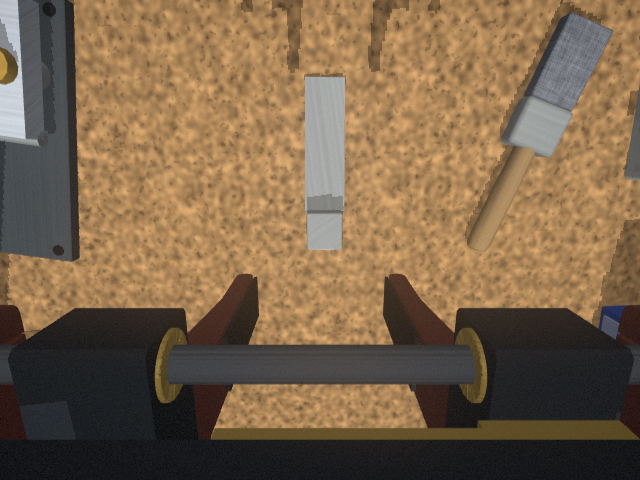

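The wedge is straight under the gripper, with the block centre at (324,231) and the tip at (325,75). It sits about 2 mm to the −y side of the finger midline, so I'll shift by that and descend.

Call:
{"op": "move_arm", "data": {"increments": [{"travel": [0,-2,-30],"delta_rot": [0,0,0],"grip": 60},{"travel": [0,0,-35],"delta_rot": [0,0,0],"grip": 60},{"travel": [0,0,-35],"delta_rot": [0,0,0],"grip": 60},{"travel": [0,0,-30],"delta_rot": [0,0,0],"grip": 60},{"travel": [0,0,-20],"delta_rot": [0,0,0],"grip": 60},{"travel": [0,0,-12],"delta_rot": [0,0,0],"grip": 60},{"travel": [0,0,-6],"delta_rot": [0,0,0],"grip": 50},{"travel": [0,0,0],"delta_rot": [0,0,0],"grip": 40}]}}

```text
t: 15.5
tcp_pos: [0.477, -0.341, 0.0085]
orientation: [0.0, 1.0, -0.022, 0.0]
force: [0.7, 0.8, -0.2]
gripper_width: 0.0431
grip_force: 0.0
```

Call:
{"op": "move_arm", "data": {"increments": [{"travel": [0,0,0],"delta_rot": [0,0,0],"grip": 34},{"travel": [0,0,0],"delta_rot": [0,0,0],"grip": 30},{"travel": [0,0,0],"delta_rot": [0,0,0],"grip": 15},{"travel": [0,0,0],"delta_rot": [0,0,0],"grip": 15},{"travel": [0,0,0],"delta_rot": [0,0,0],"grip": 15},{"travel": [0,0,0],"delta_rot": [0,0,0],"grip": 15},{"travel": [0,0,0],"delta_rot": [0,0,0],"grip": 15},{"travel": [0,0,0],"delta_rot": [0,0,0],"grip": 15}]}}

```text
t: 16.5
tcp_pos: [0.4772, -0.3413, 0.0088]
orientation: [0.0, 1.0, -0.022, 0.0]
force: [-1.0, -1.2, 5.3]
gripper_width: 0.0297
grip_force: 30.0
```

Call:
{"op": "move_arm", "data": {"increments": [{"travel": [0,0,5],"delta_rot": [0,0,0],"grip": 15},{"travel": [0,0,10],"delta_rot": [0,0,0],"grip": 15},{"travel": [0,0,20],"delta_rot": [0,0,0],"grip": 15},{"travel": [0,0,20],"delta_rot": [0,0,0],"grip": 15},{"travel": [0,0,20],"delta_rot": [0,0,0],"grip": 15},{"travel": [0,0,15],"delta_rot": [0,0,0],"grip": 15},{"travel": [0,0,5],"delta_rot": [0,0,0],"grip": 15},{"travel": [0,0,0],"delta_rot": [0,0,0],"grip": 15}]}}

```text
t: 17.5
tcp_pos: [0.4768, -0.3409, 0.1034]
orientation: [0.0, 1.0, -0.022, 0.0]
force: [-1.0, -0.4, -3.4]
gripper_width: 0.0303
grip_force: 30.0
```

Call:
{"op": "move_arm", "data": {"increments": [{"travel": [-5,19,0],"delta_rot": [0,0,-1],"grip": 15},{"travel": [-6,45,0],"delta_rot": [0,0,-1],"grip": 15},{"travel": [-6,50,0],"delta_rot": [0,0,-1],"grip": 15},{"travel": [-5,50,0],"delta_rot": [0,0,-1],"grip": 15},{"travel": [-4,50,0],"delta_rot": [0,0,-1],"grip": 15},{"travel": [-3,50,0],"delta_rot": [0,0,-1],"grip": 15},{"travel": [-2,40,0],"delta_rot": [0,0,-1],"grip": 15},{"travel": [0,15,0],"delta_rot": [0,0,-1],"grip": 15}]}}

```text
t: 18.5
tcp_pos: [0.4447, -0.0198, 0.1025]
orientation: [-0.0, 0.996, -0.091, -0.001]
force: [0.3, -0.3, -3.1]
gripper_width: 0.0299
grip_force: 30.0
```

```bash
python3 - <<'E'
from h import *
w=save('wrist','w6'); s=save('scene','s6'); save('top','t6'); o=r.observe(); print(o['tcp_pos'],o['orientation'],o['wrist_torque'],o['force'])
a=cv2.resize(s['image'][230:340,250:370],(480,440),interpolation=cv2.INTER_CUBIC)
b=cv2.resize(w['image'][0:420,160:480],(320,420))
m=np.zeros((440,800,3),np.uint8); m[:,:480]=a; m[:420,480:]=b
cv2.imwrite('pics/m6.png',m)
E
```

```text
[ 0.44542143 -0.02131774  0.10272993] [ 2.18767909e-05  9.95872482e-01 -9.07620983e-02 -4.91530458e-04] [-0.00075501  0.14186924  0.04077564] [-0.30766849 -0.49880908 -2.81685752]
```

View pics/m6.png

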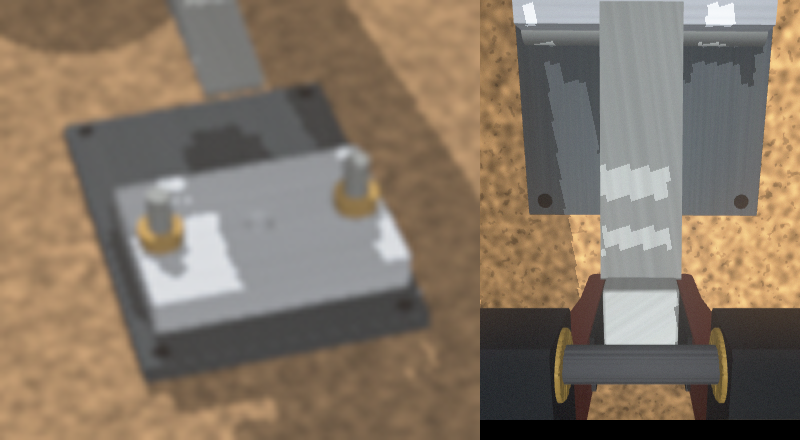

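```bash
python3 - <<'E'
from h import *
o=r.observe(); T=o['tcp_pos']*1000; a=np.radians(-10.4); u=np.array([np.cos(a),np.sin(a),0]); v=np.array([-u[1],u[0],0]); B=T.copy(); B[2]-=8.7
for pitch in (0,3):
  p=np.radians(pitch)
  for n,x,z in (('rear',16,26),('mid',70,15.2),('tip',126,4),('tiplow',126,0)):
    for s in (17,-17):
        X=B+u*(x*np.cos(p)-z*np.sin(p)*0)+v*s; X[2]+=z+x*np.sin(p)
        print(pitch,n,s,'wrist',(proj('w6',X)+[320,0]).round(0),'scenecrop',((proj('s6',X)-[250,230])*4).round(0))
E
```

```text
0 rear 17 wrist [601. 275.] scenecrop [211. -57.]
0 rear -17 wrist [683. 275.] scenecrop [154. -48.]
0 mid 17 wrist [600. 140.] scenecrop [235.   9.]
0 mid -17 wrist [684. 140.] scenecrop [177.  19.]
0 tip 17 wrist [599.  -5.] scenecrop [261.  81.]
0 tip -17 wrist [685.  -5.] scenecrop [202.  92.]
0 tiplow 17 wrist [600.  -1.] scenecrop [261.  87.]
0 tiplow -17 wrist [683.  -1.] scenecrop [202.  97.]
3 rear 17 wrist [601. 275.] scenecrop [211. -58.]
3 rear -17 wrist [683. 275.] scenecrop [154. -49.]
3 mid 17 wrist [599. 140.] scenecrop [235.   4.]
3 mid -17 wrist [685. 140.] scenecrop [177.  13.]
3 tip 17 wrist [597. -12.] scenecrop [261.  71.]
3 tip -17 wrist [687. -12.] scenecrop [201.  82.]
3 tiplow 17 wrist [598.  -8.] scenecrop [261.  77.]
3 tiplow -17 wrist [685.  -8.] scenecrop [201.  88.]
```

The wedge is level and in line with the base: its mid-column is 641 against the base's 642. I'll back off 15 mm so the tip clears the lip, then lower it.

Call:
{"op": "move_arm", "data": {"increments": [{"travel": [-15,3,0],"delta_rot": [0,0,0],"grip": 15},{"travel": [0,0,-15],"delta_rot": [0,0,0],"grip": 15},{"travel": [0,0,-20],"delta_rot": [0,0,0],"grip": 15},{"travel": [0,0,-20],"delta_rot": [0,0,0],"grip": 15},{"travel": [0,0,-15],"delta_rot": [0,0,0],"grip": 15},{"travel": [0,0,-8],"delta_rot": [0,0,0],"grip": 15},{"travel": [0,0,-2],"delta_rot": [0,0,0],"grip": 15},{"travel": [0,0,0],"delta_rot": [0,0,0],"grip": 15}]}}

```text
t: 19.65
tcp_pos: [0.431, -0.0189, 0.0234]
orientation: [-0.0, 0.996, -0.092, 0.0]
force: [0.2, 0.2, -3.1]
gripper_width: 0.0299
grip_force: 30.0
```

Call:
{"op": "move_arm", "data": {"increments": [{"travel": [0,0,-1],"delta_rot": [0,0,0],"grip": 15},{"travel": [0,0,0],"delta_rot": [0,0,0],"grip": 15},{"travel": [0,0,-0.5],"delta_rot": [0,0,0],"grip": 15},{"travel": [0,0,0],"delta_rot": [0,0,0],"grip": 15},{"travel": [0,0,0],"delta_rot": [0,0,0],"grip": 15},{"travel": [0,0,0],"delta_rot": [0,0,0],"grip": 15},{"travel": [0,0,0],"delta_rot": [0,0,0],"grip": 15},{"travel": [0,0,0],"delta_rot": [0,0,0],"grip": 15}]}}

```text
t: 20.65
tcp_pos: [0.4307, -0.0188, 0.0217]
orientation: [-0.0, 0.996, -0.092, -0.0]
force: [0.5, 0.7, -3.8]
gripper_width: 0.0301
grip_force: 30.0
```

Call:
{"op": "move_arm", "data": {"increments": [{"travel": [0,0,-0.5],"delta_rot": [0,0,0],"grip": 15},{"travel": [0,0,0],"delta_rot": [0,0,0],"grip": 15},{"travel": [0,0,-0.5],"delta_rot": [0,0,0],"grip": 15},{"travel": [0,0,0],"delta_rot": [0,0,0],"grip": 15},{"travel": [0,0,0],"delta_rot": [0,0,0],"grip": 15},{"travel": [0,0,0],"delta_rot": [0,0,0],"grip": 15},{"travel": [0,0,0],"delta_rot": [0,0,0],"grip": 15},{"travel": [0,0,0],"delta_rot": [0,0,0],"grip": 15}]}}

```text
t: 21.65
tcp_pos: [0.4307, -0.0188, 0.0208]
orientation: [-0.0, 0.996, -0.092, -0.0]
force: [-2.1, 0.2, 5.2]
gripper_width: 0.0297
grip_force: 30.0
```

Call:
{"op": "move_arm", "data": {"increments": [{"travel": [5.9,-1.1,0],"delta_rot": [0,0,0],"grip": 15},{"travel": [5.9,-1.1,0],"delta_rot": [0,0,0],"grip": 15},{"travel": [5.9,-1.1,0],"delta_rot": [0,0,0],"grip": 15},{"travel": [5.9,-1.1,0],"delta_rot": [0,0,0],"grip": 15},{"travel": [5.9,-1.1,0],"delta_rot": [0,0,0],"grip": 15},{"travel": [5.9,-1.1,0],"delta_rot": [0,0,0],"grip": 15},{"travel": [0,0,0],"delta_rot": [0,0,0],"grip": 15},{"travel": [0,0,0],"delta_rot": [0,0,0],"grip": 15}]}}

```text
t: 22.65
tcp_pos: [0.4656, -0.0254, 0.0207]
orientation: [-0.0, 0.996, -0.092, -0.001]
force: [-2.8, -0.1, 6.1]
gripper_width: 0.0299
grip_force: 30.0
```

Call:
{"op": "move_arm", "data": {"increments": [{"travel": [2,-0.4,0],"delta_rot": [0,0,0],"grip": 15},{"travel": [2,-0.4,0],"delta_rot": [0,0,0],"grip": 15},{"travel": [2,-0.3,0],"delta_rot": [0,0,0],"grip": 15},{"travel": [0,0,0],"delta_rot": [0,0,0],"grip": 15},{"travel": [0,0,0],"delta_rot": [0,0,0],"grip": 15},{"travel": [0,0,0],"delta_rot": [0,0,0],"grip": 15},{"travel": [0,0,0],"delta_rot": [0,0,0],"grip": 15},{"travel": [0,0,0],"delta_rot": [0,0,0],"grip": 15}]}}

```text
t: 23.65
tcp_pos: [0.47, -0.0263, 0.0207]
orientation: [-0.0, 0.996, -0.092, -0.002]
force: [-8.1, 1.1, 12.9]
gripper_width: 0.0299
grip_force: 30.0
```

```bash
python3 - <<'E'
from h import *
w=save('wrist','w7'); s=save('scene','s7'); o=r.observe(); print(o['tcp_pos'],o['orientation'],o['wrist_torque'],o['force'])
a=cv2.resize(s['image'][230:340,250:370],(480,440),interpolation=cv2.INTER_CUBIC)
b=cv2.resize(w['image'][0:420,160:480],(320,420))
m=np.zeros((440,800,3),np.uint8); m[:,:480]=a; m[:420,480:]=b
cv2.imwrite('pics/m7.png',m)
T=o['tcp_pos']*1000;a=np.radians(-10.4); u=np.array([np.cos(a),np.sin(a),0]); v=np.array([-u[1],u[0],0]); B=T.copy(); B[2]-=8.7
M=np.array([574.7,-45.6,12])
pr=lambda X:(proj('w7',X)+[320,0]).round(1)
print('blk front top',pr(B+u*16+[0,0,40]),'slope rear',pr(B+u*16+[0,0,26]))
print('apron edge',pr(M-110*u),'corners',pr(M-110*u+v*80),pr(M-110*u-v*80))
print('lip front z28',pr(M-6*u+[0,0,16]),'plate front top z46',pr(M+[0,0,34]),pr(M+[0,0,36]))
X=lambda z:M+50*u+[0,0,z]
for y in(55,-55): print('post top scene',((proj('s7',M+50*u+v*y+[0,0,66])-[250,230])*4).round(0))
E
```

```text
[ 0.47007724 -0.02628607  0.02070995] [-3.56369736e-05  9.95772127e-01 -9.18365268e-02 -1.98059143e-03] [ 0.3832916   1.34992957 -0.00953581] [-7.78616355  1.22352061 12.46856776]
blk front top [638.4 289.4] slope rear [638.6 276.7]
apron edge [639.2 295.6] corners [479.2 295.8] [799.3 295.3]
lip front z28 [638.3  60.8] plate front top z46 [637.9  28.9] [637.9  27. ]
post top scene [355. 158.]
post top scene [158. 194.]
```

View pics/m7.png

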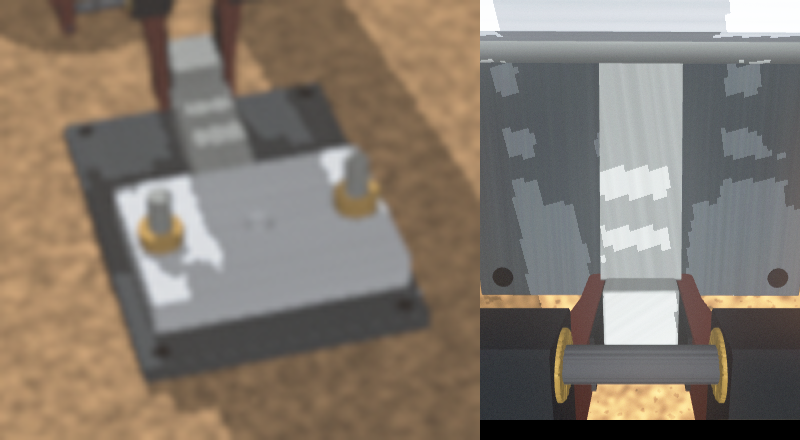

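The wedge is seen entering under the lip, with the lip front at row 63 and the apron edge at row 295, matching a tip about 20 mm past the mouth. It hasn't reached the slope contact yet, so the drag comes from pressing down. I'll ease up slightly.

Call:
{"op": "move_arm", "data": {"increments": [{"travel": [0,0,0.3],"delta_rot": [0,0,0],"grip": 15},{"travel": [0,0,0.3],"delta_rot": [0,0,0],"grip": 15},{"travel": [0,0,0],"delta_rot": [0,0,0],"grip": 15},{"travel": [0,0,0],"delta_rot": [0,0,0],"grip": 15},{"travel": [0,0,0],"delta_rot": [0,0,0],"grip": 15},{"travel": [0,0,0],"delta_rot": [0,0,0],"grip": 15},{"travel": [0,0,0],"delta_rot": [0,0,0],"grip": 15},{"travel": [0,0,0],"delta_rot": [0,0,0],"grip": 15}]}}

```text
t: 24.75
tcp_pos: [0.4722, -0.0265, 0.0213]
orientation: [-0.0, 0.996, -0.092, 0.0]
force: [-0.6, 0.5, -2.8]
gripper_width: 0.0296
grip_force: 30.0
```

Call:
{"op": "move_arm", "data": {"increments": [{"travel": [0,0,-0.2],"delta_rot": [0,0,0],"grip": 15},{"travel": [2,-0.4,0],"delta_rot": [0,0,0],"grip": 15},{"travel": [2,-0.4,0],"delta_rot": [0,0,0],"grip": 15},{"travel": [2,-0.3,0],"delta_rot": [0,0,0],"grip": 15},{"travel": [0,0,0],"delta_rot": [0,0,0],"grip": 15},{"travel": [0,0,0],"delta_rot": [0,0,0],"grip": 15},{"travel": [0,0,0],"delta_rot": [0,0,0],"grip": 15},{"travel": [0,0,0],"delta_rot": [0,0,0],"grip": 15}]}}

```text
t: 25.75
tcp_pos: [0.4781, -0.0276, 0.021]
orientation: [-0.0, 0.996, -0.092, -0.0]
force: [1.0, -0.6, -5.9]
gripper_width: 0.0293
grip_force: 30.0
```

Call:
{"op": "move_arm", "data": {"increments": [{"travel": [2,-0.4,0],"delta_rot": [0,0,0],"grip": 15},{"travel": [2,-0.4,0],"delta_rot": [0,0,0],"grip": 15},{"travel": [2,-0.3,0],"delta_rot": [0,0,0],"grip": 15},{"travel": [0,0,0],"delta_rot": [0,0,0],"grip": 15},{"travel": [0,0,0],"delta_rot": [0,0,0],"grip": 15},{"travel": [0,0,0],"delta_rot": [0,0,0],"grip": 15},{"travel": [0,0,0],"delta_rot": [0,0,0],"grip": 15},{"travel": [0,0,0],"delta_rot": [0,0,0],"grip": 15}]}}

```text
t: 26.75
tcp_pos: [0.4807, -0.0283, 0.0207]
orientation: [-0.0, 0.996, -0.092, -0.003]
force: [-10.4, 2.4, 1.6]
gripper_width: 0.0295
grip_force: 30.0
```

Call:
{"op": "move_arm", "data": {"increments": [{"travel": [2,-0.4,0],"delta_rot": [0,0,0],"grip": 15},{"travel": [2,-0.4,0],"delta_rot": [0,0,0],"grip": 15},{"travel": [2,-0.3,0],"delta_rot": [0,0,0],"grip": 15},{"travel": [2,-0.4,0],"delta_rot": [0,0,0],"grip": 15},{"travel": [0,0,0],"delta_rot": [0,0,0],"grip": 15},{"travel": [0,0,0],"delta_rot": [0,0,0],"grip": 15},{"travel": [0,0,0],"delta_rot": [0,0,0],"grip": 15},{"travel": [0,0,0],"delta_rot": [0,0,0],"grip": 15}]}}

```text
t: 27.75
tcp_pos: [0.4888, -0.0298, 0.0207]
orientation: [-0.0, 0.996, -0.092, -0.003]
force: [-10.1, 1.7, 1.4]
gripper_width: 0.0298
grip_force: 30.0
```

Call:
{"op": "move_arm", "data": {"increments": [{"travel": [2,-0.4,0],"delta_rot": [0,0,0],"grip": 15},{"travel": [2,-0.4,0],"delta_rot": [0,0,0],"grip": 15},{"travel": [2,-0.3,0],"delta_rot": [0,0,0],"grip": 15},{"travel": [2,-0.4,0],"delta_rot": [0,0,0],"grip": 15},{"travel": [0,0,0],"delta_rot": [0,0,0],"grip": 15},{"travel": [0,0,0],"delta_rot": [0,0,0],"grip": 15},{"travel": [0,0,0],"delta_rot": [0,0,0],"grip": 15},{"travel": [0,0,0],"delta_rot": [0,0,0],"grip": 15}]}}

```text
t: 28.75
tcp_pos: [0.4968, -0.0313, 0.0207]
orientation: [-0.0, 0.996, -0.092, -0.003]
force: [-10.6, 1.4, 3.2]
gripper_width: 0.0298
grip_force: 30.0
```

```bash
python3 - <<'E'
from h import *
w=save('wrist','w8'); s=save('scene','s8'); o=r.observe(); print(o['tcp_pos'],o['force'])
# scene: plate motion between s7 (on stops) and s8, by registration of small patches on plate vs base
a=cv2.cvtColor(cv2.imread('pics/s7.png'),6).astype(np.float32); b=cv2.cvtColor(s['image'],6).astype(np.float32)
u=np.array([np.cos(np.radians(-10.4)),np.sin(np.radians(-10.4)),0]); M=np.array([574.7,-45.6,12])
print('px per mm lift',proj('s8',M+100*u+[0,0,15])-proj('s8',M+100*u+[0,0,14]))
# vertical gradient peaks: plate far edges along columns
v=np.array([-u[1],u[0],0])
f=lambda im,x,y0,y1:cv2.resize(im[y0:y1,x-1:x+2].mean(1)[:,None],(1,(y1-y0)*10),interpolation=cv2.INTER_CUBIC)[:,0]
for yy in (-50,-35,-20,20,35,50):
    for nm,z,x in(('platefar_top',34,100),('platefar_bot',14,100),('basefar',0,110)):
        p=proj('s8',M+x*u+v*yy+[0,0,z]); c,rr=int(round(p[0])),int(round(p[1]))
        P=[f(im,c,rr-8,rr+9) for im in(a,b)]; n=len(P[0])
        best=min(range(-40,41),key=lambda k:np.mean((P[0][45:n-45]-P[1][45+k:n-45+k])**2))
        print(yy,nm,best/10,end=' | ')
    print()
E
```

```text
[ 0.49683839 -0.03134041  0.02074891] [-9.65603659  1.18909594  2.22520372]
px per mm lift [-0.00484741 -0.3501991 ]
-50 platefar_top 2.2 | -50 platefar_bot -1.2 | -50 basefar 0.0 | 
-35 platefar_top 1.5 | -35 platefar_bot -1.2 | -35 basefar 0.0 | 
-20 platefar_top -1.0 | -20 platefar_bot -1.1 | -20 basefar 0.0 | 
20 platefar_top -1.2 | 20 platefar_bot -1.1 | 20 basefar 0.0 | 
35 platefar_top -1.3 | 35 platefar_bot -1.1 | 35 basefar 0.0 | 
50 platefar_top 0.4 | 50 platefar_bot -1.2 | 50 basefar 0.1 |
```

Call:
{"op": "move_arm", "data": {"increments": [{"travel": [1.5,-0.3,0],"delta_rot": [0,0,0],"grip": 15},{"travel": [1.3,-0.2,0],"delta_rot": [0,0,0],"grip": 15},{"travel": [0,0,0],"delta_rot": [0,0,0],"grip": 15},{"travel": [0,0,0],"delta_rot": [0,0,0],"grip": 15},{"travel": [0,0,0],"delta_rot": [0,0,0],"grip": 15},{"travel": [0,0,0],"delta_rot": [0,0,0],"grip": 15},{"travel": [0,0,0],"delta_rot": [0,0,0],"grip": 15},{"travel": [0,0,0],"delta_rot": [0,0,0],"grip": 15}]}}

```text
t: 29.85
tcp_pos: [0.4994, -0.0318, 0.0208]
orientation: [-0.0, 0.996, -0.092, -0.003]
force: [-11.1, 1.3, 3.2]
gripper_width: 0.0301
grip_force: 30.0
```

```bash
python3 - <<'E'
from h import *
w=save('wrist','w9'); s=save('scene','s9'); o=r.observe(); print(o['tcp_pos'],o['force'])
a=cv2.cvtColor(cv2.imread('pics/s7.png'),6).astype(np.float32); b=cv2.cvtColor(s['image'],6).astype(np.float32)
u=np.array([np.cos(np.radians(-10.4)),np.sin(np.radians(-10.4)),0]); M=np.array([574.7,-45.6,12]); v=np.array([-u[1],u[0],0])
f=lambda im,x,y0,y1:cv2.resize(im[y0:y1,x-1:x+2].mean(1)[:,None],(1,(y1-y0)*20),interpolation=cv2.INTER_CUBIC)[:,0]
D=[]
for yy in range(-50,51,5):
        p=proj('s9',M+100*u+v*yy+[0,0,14]); c,rr=int(round(p[0])),int(round(p[1]))
        P=[f(im,c,rr-8,rr+9) for im in(a,b)]; n=len(P[0])
        D.append(min(range(-60,61),key=lambda k:np.mean((P[0][65:n-65]-P[1][65+k:n-65+k])**2))/20)
print(np.median(D)/-.35,np.array(D)/-.35)
im=s['image']; a=cv2.resize(im[150:340,250:490],(720,570),interpolation=cv2.INTER_CUBIC); cv2.imwrite('pics/m9.png',a)
E
```

```text
[ 0.49941008 -0.03182411  0.02073056] [-11.04408352   2.42556894   3.53184212]
3.8571428571428577 [4.14285714 3.85714286 4.14285714 3.85714286 3.71428571 4.14285714
 3.57142857 3.85714286 3.85714286 4.         3.85714286 4.
 4.14285714 3.71428571 3.85714286 3.71428571 3.71428571 3.71428571
 4.         4.         3.85714286]
```

View pics/m9.png

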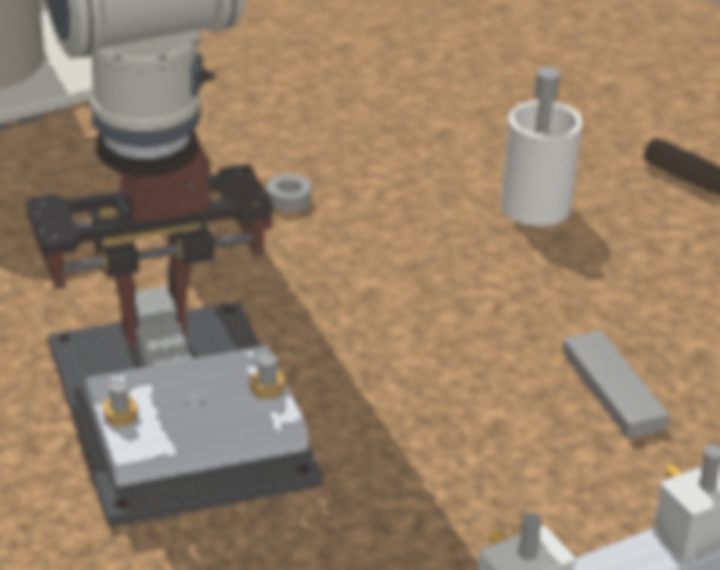

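The plate is lifted about 3.9 mm on the wedge, which is still gripped. The pin stands in the upright cup at (545,150), and the other things are undisturbed.

```bash
python3 -c "
from workcell import order
print(order.finish_job())"
```

```text
the job is handed in; nothing more can be done
None
```

The job is handed in: the pin stands head up in the upright cup, and the gripper is still holding the wedge under the lip with the plate lifted about 3.9 mm by camera measurement.

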